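Seat a record centre adapter in the hand press

TASK

Seat the nylon adapter that waits in the hand press: with the fingertips push the press's slide all the way in under the ram, then press the black cap on top of the ram down until the adapter is pressed to the bottom of its brass collar, flush with the rim, and finish while still holding it down there. Pick nothing up, and leave the other things on the bench as they stand.

Things in the scene. Friction and masses are not known exactly. Their poses are not given: they have to be found in the camera images.
- press: Green hand press fixed to the bench, base 190 x 130 x 30 mm, column at the rear. Origin on the bench surface under the ram's axis; x to its rear (the way the slide is pushed shut), y to its left, z up. In this frame its head, 60 mm wide, spans x -38 to +103 mm, z 110 to 160 mm; only the ram is higher.
- slide (a joint): Steel slide in the press's base, m: 0 = fully home (hard stop, collar exactly under the ram), grows as it is drawn out towards the operator (along the press's -x), up to 0.085. About 2 N of friction; it stays where it is left.
- slide_tab (a point): Middle of the top edge of the front face of the slide's upright push tab: steel plate 60 mm wide, 12 mm thick, top 87 mm above the bench, standing 45 mm above the slide's plate. The face looks along the press's -x and lies at x = -106 mm in the press's frame when the slide is home. In front of it is open air down to the bench.
- nest (a point): Centre of the floor of the round brass collar on the slide, 42 mm above the bench; moves with the slide. The collar is 54 mm outside, 40 mm inside, 14 mm deep; with the slide home it lies under the ram's axis. z up.
- adapter: White nylon adapter to be seated: disc 38 mm across, 14 mm high, captive in the collar (it only moves up and down), origin at the centre of its underside. A spring ejector holds it 6 mm above the collar's floor, 6 mm proud of the rim; at the bottom it is flush with the rim. The ejector (2.4 N, rising to 7.2 N at the bottom) raises it again if released.
- ram: Vertical ram with a round black palm cap (46 mm across, 18 mm thick). Origin at the centre of the cap's top face, 208 mm above the bench when up. Slides straight down against a return spring (2 N, 5 N at 20 mm). Its end (24 mm across) meets the proud adapter after 14 mm and seats it after 20 mm, where it stops hard; holding it there takes about 13 N on the cap.
- spare_a: Bystander: spare white nylon adapter lying loose on the bench beside the press, 38 mm across, 14 mm high; origin at the centre of its underside.
- spare_b: Bystander: spare white nylon adapter lying loose on the bench beside the press, 38 mm across, 14 mm high; origin at the centre of its underside.
- spare_c: Bystander: spare white nylon adapter lying loose on the bench beside the press, 38 mm across, 14 mm high; origin at the centre of its underside.
- arbor_pin: Bystander: steel arbor pin standing on its 32 mm foot, 56 mm high; origin at the centre of its underside.
- roll_weight: Bystander: black rubber roll-weight standing on end, 56 mm across, 90 mm high; origin at the centre of its underside.
- collar_jar: Bystander: small closed jar, 56 mm across, 80 mm high; origin at the centre of its underside.
- brush: Bystander: brush 160 mm long lying on the bench; origin under its middle, x along it.

How it is judged:
By the outcome, as a careful person would: the job done as asked, in the order asked, and still so for the second after the job is handed in, while the arm keeps its last pose, push and grip.
It also fails if it takes over 38 s, if anything falls off the work surface, if the arm or the gripper's body presses on something with over 40 N, if the wrist force passes 120 N, or if a joint passes its speed limit or range.

ROBOT

A 6-joint arm with a two-finger parallel gripper is mounted at the origin on the work surface. World frame = base frame: x ahead of the robot, y to its left, z up, the work surface at z = 0. Lengths are in m, angles in rad, forces in N, time in s.
With the tool pointing down it reaches from about 0.375 to 0.9 m from the base axis. Payload 3.1 kg.
Tool frame: the origin (TCP) lies between the finger pads; the fingertips stand 17 mm ahead of it and the grasp point (between the pads) lies 2 mm behind it (robot.nose_length is the distance from the TCP to the fingertips, in m); z points along the fingers, y is the line along which they close (so a half turn about z gives the same grasp; the last joint's range is limited). The gripper opens to 87 mm and grips with 3 to 60 N. Pads are 19 mm wide; open, the fingers measure 117 mm over their backs; the gripper's body (75 mm by 190 mm) begins 51 mm behind the grasp point.
Start: joints at [-1.353, 0.527, 1.433, -0, 1.181, -0.178], TCP at [0.241, -0.577, 0.24] pointing down, gripper open.
Joint ranges: [-3.08, 3.08], [-0.75, 2.2], [0.22, 2.44], [-1.43, 4.57], [0, 2.65], [-2.85, 2.85]. Speed limits (rad/s): [2.79, 2.79, 3.14, 3.14, 3.14, 3.14].

INTERFACE

Orientations are given as a unit quaternion [x, y, z, w].
In Python, from rig import robot, cams gives the robot as it stands.
- The arm moves only by the shell command python3 -m pendant 'ROWS' [FORCE]. ROWS is JSON, a list of rows, each an object with "jaw": the opening, from 0 (shut) to 1 (fully open); "linear": the shift along the tool's x, y, z in cm, a list of three; "twist": the turn about the tool's z in degrees. A call has 1 to 12 rows; each row shifts and turns the commanded pose from where the row before left it, along the tool's axes as they then stand; what a row does not reach is not made up. A row lasts 1/12 s, in which the tool goes at most 41.7 mm and 7.16 degrees, less where a joint would pass 70% of its speed; a pose out of reach is approached as far as the arm can. A call is refused whole if a number of a shift passes 4.17 or a number of a turn 7.16, either way. A call with a gripper value outside its range is refused whole. The fingers move at their own pace and stop on an object; FORCE is the grip in N (left out, the last holds). Time passes only in rows, so rows that do not move let the fingers close. It gives the time, the measured TCP pose, the force, the opening and the grip force at its end, in the units of the state.
- robot.get_obs(): the state, without advancing time (a new reading comes with each control period).
- cams.camera(name): name is "scene" or "top" or "wrist"; returns a dict with "color" (384x512x3 uint8, blue, green, red), "depth" (384x512 float32, m along the optical axis (not along the pixel's ray), 0 where there is no reading), "fov_y" (degrees; the focal length in pixels is half the picture's height over the tangent of half this angle, whatever the lens; pixels are square), "cx", "cy" (the principal point, pixels), "view" (4x4, takes a point from world to camera coordinates). Camera axes: x right, y down, z forward; pixel columns grow to the right and rows downward; lengths in m; the calibration is good to about 2 mm. The wrist camera is an equidistant fisheye: a pixel r from the principal point sees the ray r / f radians off the axis. A picture is of the moment at which its call begins.
- robot.hand_in(): hands the job in; it is judged then, once.
The state is a dict: "time": time; "q": joint angles; "joint_velocities": joint speeds; "joint_torque": joint torques, N m; "position": TCP position; "tool_rot": TCP orientation; "ft_force": force on the tool from outside, world axes, zero at the start; "moment": the same for the moment, N m; "grip_width": finger opening in m; "grip_force": force on a finger pad.
Only numpy, scipy, OpenCV 4.12 (cv2) and the standard library are available. Lean on these libraries where they do the work, as an engineer would, in place of code of your own. Each camera call takes 0.05 s, during which the arm holds its last target. There are 200 camera calls.

## Working session

There is one attempt and no reset: what is moved stays moved. The work goes in short steps, Python scripts to look and compute and a shell command to move; the robot and the scene stay as the last step left them, time stands still between calls to the robot, and variables do not carry over. Pictures are saved under pics/ and viewed, at most 10 in all, crops included, and the job is handed in when it is done.

```bash
mkdir -p pics
cat > h.py <<'E'
import numpy as np,cv2
from rig import robot,cams
def pts(c):
    d=c["depth"];h,w=d.shape;f=h/2/np.tan(np.radians(c["fov_y"]/2))
    v,u=np.mgrid[:h,:w];P=np.stack([(u-c["cx"])/f*d,(v-c["cy"])/f*d,d,np.ones_like(d)],-1)
    W=P@np.linalg.inv(np.array(c["view"])).T
    W[d==0]=np.nan
    return W[...,:3]
E
python3 - <<'E'
from h import *
o=robot.get_obs();print(o)
for n in("scene","top"):
    c=cams.camera(n);cv2.imwrite(f"pics/{n}0.png",c["color"]);np.savez(f"{n}0.npz",**c)
    print(n,c["fov_y"],np.round(c["view"],3).tolist())
E
```

```text
{'time': 0.0, 'q': array([-1.35349098e+00,  5.28487132e-01,  1.43386036e+00, -1.96279863e-05,
        1.18136831e+00, -1.78493715e-01]), 'joint_velocities': array([ 0.00045692, -0.00048103,  0.00153987,  0.00096342,  0.00074923,
       -0.00083441]), 'joint_torque': array([-2.01162334e-04, -4.40045035e+01, -1.76589310e+01,  6.32855552e-02,
        5.84521727e-02, -1.53975193e-04]), 'position': array([ 0.24084538, -0.57600607,  0.23857204]), 'tool_rot': array([ 9.80480427e-01,  1.96613848e-01, -2.96729550e-05, -1.06119917e-03]), 'ft_force': array([ 0.17066212,  0.13357096, -0.01916159]), 'moment': array([ 0.00943046, -0.0289882 , -0.00727995]), 'grip_force': 0.0, 'grip_width': 0.08704113193922178}
scene 56.29115360656802 [[-0.738, 0.674, -0.001, 0.477], [0.499, 0.545, -0.674, -0.184], [-0.454, -0.498, -0.739, 1.219], [0.0, 0.0, 0.0, 1.0]]
top 52.970619285489114 [[-0.013, -1.0, 0.019, -0.059], [-0.999, 0.012, -0.036, 0.626], [0.036, -0.02, -0.999, 1.235], [0.0, 0.0, 0.0, 1.0]]
```

View pics/scene0.png

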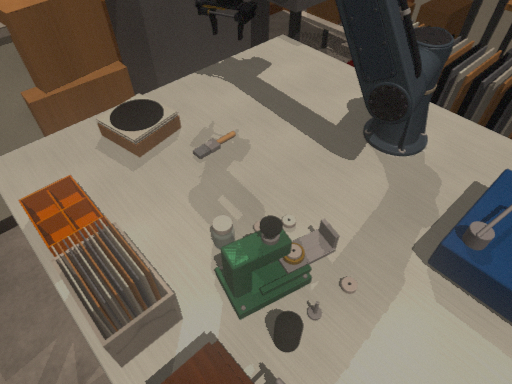

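View pics/top0.png

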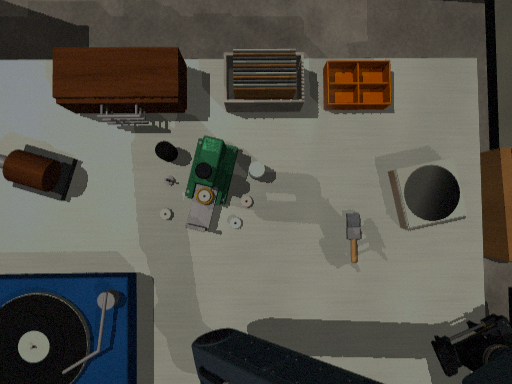

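The scene view shows the press with its cap at (271,228), collar at (294,254) and tab at (328,236). In the top view the cap is near (209,172), the collar at (205,196) and the tab at (199,229), so the slide points towards the robot. Next I measure them.

Run:
```python
from h import *
for n,(u0,u1,v0,v1) in {"scene":(200,360,200,330),"top":(175,275,125,240)}.items():
    c=dict(np.load(n+"0.npz"));W=pts(c)
    S=W[v0:v1,u0:u1].reshape(-1,3);C=c["color"][v0:v1,u0:u1].reshape(-1,3).astype(int)
    S0=S
    cap=S[(S[:,2]>.195)&(S[:,2]<.225)];print(n,"cap",len(cap),cap.mean(0).round(4),(cap.max(0)+cap.min(0)).round(4)/2,np.median(cap[:,2]),np.ptp(cap,axis=0).round(3))
    g=(C[:,1]>C[:,0]+20)&(C[:,1]>C[:,2]+20)
    head=S[g&(S[:,2]>.15)&(S[:,2]<.17)]
    if len(head)>5: print(" head",len(head),head.mean(0).round(4),[x.round(4).tolist() for x in cv2.minAreaRect(head[:,:2].astype(np.float32)*1000)[:2] and [np.array(cv2.minAreaRect(head[:,:2].astype(np.float32)*1000)[0]),np.array(cv2.minAreaRect(head[:,:2].astype(np.float32)*1000)[1])]],cv2.minAreaRect(head[:,:2].astype(np.float32)*1000)[2])
    lo=S[g&(S[:,2]>.022)&(S[:,2]<.038)];print(" base",len(lo),cv2.minAreaRect(lo[:,:2].astype(np.float32)*1000))
    x0=cap.mean(0)
    t=S[(~g)&(S[:,2]>.07)&(S[:,2]<.095)&(S[:,0]<x0[0]-.09)];print(" tab",len(t),t.mean(0).round(4) if len(t) else"",cv2.minAreaRect(t[:,:2].astype(np.float32)*1000) if len(t)>3 else "")
    pl=S[(~g)&(S[:,2]>.038)&(S[:,2]<.046)&(S[:,0]<x0[0])];print(" plate",len(pl),cv2.minAreaRect(pl[:,:2].astype(np.float32)*1000) if len(pl)>3 else"")
```

```text
scene cap 393 [0.6853 0.0954 0.2066] [0.68255 0.0932  0.2029 ] 0.20748795657325048 [0.046 0.043 0.016]
 head 1141 [0.7325 0.0853 0.1598] [[715.7853, 85.696], [57.1479, 134.0761]] 75.78457641601562
 base 1279 ((699.3541259765625, 89.40351867675781), (126.9322280883789, 184.0889892578125), 76.25288391113281)
 tab 192 [0.5234 0.135  0.083 ] ((520.5738525390625, 133.609130859375), (60.07771682739258, 13.530914306640625), 74.66252899169922)
 plate 1008 ((599.8941040039062, 97.68952941894531), (169.737060546875, 269.4468994140625), 0.12569092214107513)
top cap 223 [0.6848 0.0903 0.2079] [0.6854 0.091  0.2057] 0.20807977891081486 [0.044 0.044 0.019]
 head 612 [0.7325 0.0803 0.1603] [[716.4644, 83.9239], [59.2215, 134.8124]] 76.47866821289062
 base 193 ((700.3303833007812, 87.69947814941406), (127.40560150146484, 186.1952667236328), 75.8372573852539)
 tab 87 [0.5246 0.1307 0.0861] ((524.0282592773438, 130.63449096679688), (58.29646301269531, 12.198458671569824), 76.11678314208984)
 plate 658 ((634.879150390625, 70.6761703491211), (132.70655822753906, 265.39874267578125), 43.30320358276367)
```

```bash
python3 -m pendant '[{"jaw":0,"linear":[0,0,0],"twist":6.1},{"jaw":0,"linear":[0,0,0],"twist":6.1},{"jaw":0,"linear":[0,0,0],"twist":6.1},{"jaw":0,"linear":[0,0,0],"twist":6.1},{"jaw":0,"linear":[0,0,0],"twist":6.1},{"jaw":0,"linear":[0,0,0],"twist":6.1},{"jaw":0,"linear":[0.2,-3.8,0],"twist":0},{"jaw":0,"linear":[0.2,-3.8,0],"twist":0},{"jaw":0,"linear":[0.2,-3.8,0],"twist":0},{"jaw":0,"linear":[0.2,-3.8,0],"twist":0},{"jaw":0,"linear":[0.2,-3.8,0],"twist":0}]' 20
python3 -m pendant '[{"jaw":0,"linear":[0.2,-3.8,0],"twist":0},{"jaw":0,"linear":[0.2,-3.8,0],"twist":0},{"jaw":0,"linear":[0.2,-3.8,0],"twist":0},{"jaw":0,"linear":[0.2,-3.8,0],"twist":0},{"jaw":0,"linear":[0.2,-3.8,0],"twist":0},{"jaw":0,"linear":[0.2,-3.8,0],"twist":0},{"jaw":0,"linear":[0.2,-3.8,0],"twist":0},{"jaw":0,"linear":[0.2,-3.8,0],"twist":0},{"jaw":0,"linear":[0.2,-3.8,0],"twist":0},{"jaw":0,"linear":[0.2,-3.8,0],"twist":0},{"jaw":0,"linear":[0,0,0],"twist":0},{"jaw":0,"linear":[0,0,0],"twist":0}]'
```

```text
time: 1.02
position: [0.2964, -0.3926, 0.2391]
tool_rot: [0.993, -0.122, -0.0, -0.001]
ft_force: [1.1, -0.4, 0.2]
grip_width: 0.0219
grip_force: 0.0
time: 2.02
position: [0.4071, -0.0287, 0.2394]
tool_rot: [0.993, -0.118, -0.0, 0.0]
ft_force: [0.2, -1.1, 0.1]
grip_width: 0.0009
grip_force: 0.0
```

```bash
python3 -m pendant '[{"jaw":0,"linear":[0.3,-3.6,0],"twist":0},{"jaw":0,"linear":[0.3,-3.6,0],"twist":0},{"jaw":0,"linear":[0.3,-3.6,0],"twist":0},{"jaw":0,"linear":[0.3,-3.6,0],"twist":0},{"jaw":0,"linear":[0.3,-3.6,0],"twist":0},{"jaw":0,"linear":[0,0,0],"twist":0},{"jaw":0,"linear":[0,0,0],"twist":0}]'
python3 - <<'E'
from h import *
c=cams.camera("wrist");cv2.imwrite("pics/w1.png",c["color"]);np.savez("w1.npz",**c)
f=192/np.tan(np.radians(c["fov_y"]/2))
def proj(p):
    q=np.array(c["view"])@np.r_[p,1];r=np.hypot(q[0],q[1]);t=np.arctan2(r,q[2]);return (c["cx"]+f*t*q[0]/r,c["cy"]+f*t*q[1]/r)
for n,p in dict(cap=(.6845,.092,.2077),tab=(.5165,.133,.087)).items(): print(n,np.round(proj(p),1))
E
```

```text
time: 2.6
position: [0.4656, 0.1401, 0.2392]
tool_rot: [0.993, -0.121, -0.0, 0.0]
ft_force: [0.2, -0.2, 0.3]
grip_width: 0.0006
grip_force: 0.0
cap [248.2 -98.1]
tab [250.6 133.1]
```

View pics/w1.png

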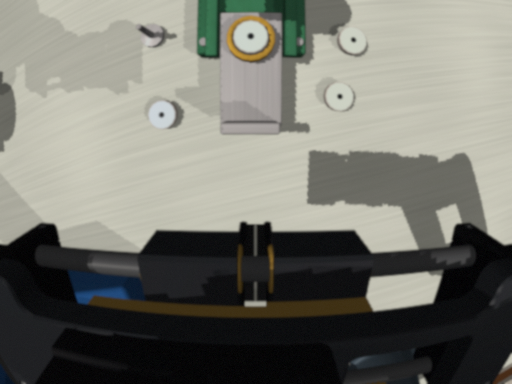

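The wrist view shows the tab's front top edge at row 133, centred on column 250. This matches the projected (250.6,133.1), and the heading is aligned. The adapter sits in its collar at (251,37). The camera is mounted ahead of the fingers, so I check its clearance to the head.

Run:
```python
from h import *
from scipy.spatial.transform import Rotation as R
c=dict(np.load("w1.npz"));M=np.linalg.inv(c["view"]);o=robot.get_obs()
T=R.from_quat(o["tool_rot"]).as_matrix()
print("cam in tool",T.T@(M[:3,3]-o["position"]),"axis",T.T@M[:3,2], o["q"])
```

```text
cam in tool [ 0.07637096 -0.00213653 -0.14644172] axis [-2.76085877e-01  5.85271310e-04  9.61132793e-01] [ 6.06835809e-02  3.41870395e-01  1.77372254e+00 -1.05717033e-03
  1.02726074e+00  1.87544325e+00]
```

The camera sits 76 mm ahead, which is tight to the cap, so I turn the tool half round to put it behind. Then I lower.

```bash
python3 -m pendant '[{"jaw":0,"linear":[0,0,0],"twist":-7},{"jaw":0,"linear":[0,0,0],"twist":-7},{"jaw":0,"linear":[0,0,0],"twist":-7},{"jaw":0,"linear":[0,0,0],"twist":-7},{"jaw":0,"linear":[0,0,0],"twist":-7},{"jaw":0,"linear":[0,0,0],"twist":-7},{"jaw":0,"linear":[0,0,0],"twist":-7},{"jaw":0,"linear":[0,0,0],"twist":-7},{"jaw":0,"linear":[0,0,0],"twist":-7},{"jaw":0,"linear":[0,0,0],"twist":-7},{"jaw":0,"linear":[0,0,0],"twist":-7},{"jaw":0,"linear":[0,0,0],"twist":-7}]'
python3 -m pendant '[{"jaw":0,"linear":[0,0,0],"twist":-7},{"jaw":0,"linear":[0,0,0],"twist":-7},{"jaw":0,"linear":[0,0,0],"twist":-7},{"jaw":0,"linear":[0,0,0],"twist":-7},{"jaw":0,"linear":[0,0,0],"twist":-7},{"jaw":0,"linear":[0,0,0],"twist":-7},{"jaw":0,"linear":[0,0,0],"twist":-7},{"jaw":0,"linear":[0,0,0],"twist":-7},{"jaw":0,"linear":[0,0,0],"twist":-7},{"jaw":0,"linear":[0,0,0],"twist":-7},{"jaw":0,"linear":[0,0,0],"twist":-7},{"jaw":0,"linear":[0,0,0],"twist":-7}]'
python3 -m pendant '[{"jaw":0,"linear":[0,0,0],"twist":-7},{"jaw":0,"linear":[0,0,0],"twist":-5},{"jaw":0,"linear":[0,0,3.5],"twist":0},{"jaw":0,"linear":[0,0,3.5],"twist":0},{"jaw":0,"linear":[0,0,3.5],"twist":0},{"jaw":0,"linear":[0,0,3.5],"twist":0},{"jaw":0,"linear":[0,0,1.2],"twist":0},{"jaw":0,"linear":[0,0,0],"twist":0},{"jaw":0,"linear":[0,0,0],"twist":0}]'
```

```text
time: 3.65
position: [0.4646, 0.1377, 0.2394]
tool_rot: [0.818, 0.575, -0.001, -0.0]
ft_force: [-0.2, -0.2, 0.7]
grip_width: 0.0005
grip_force: 0.0
time: 4.65
position: [0.4647, 0.1377, 0.2394]
tool_rot: [0.223, 0.975, -0.0, -0.0]
ft_force: [0.3, 0.4, 0.1]
grip_width: 0.0005
grip_force: 0.0
time: 5.4
position: [0.4647, 0.1385, 0.0872]
tool_rot: [0.123, 0.992, -0.0, -0.001]
ft_force: [-0.6, -0.2, 0.1]
grip_width: 0.0003
grip_force: 0.0
```

```bash
python3 -m pendant '[{"jaw":0,"linear":[-2,0.7,0],"twist":0},{"jaw":0,"linear":[-1.5,0,0],"twist":0},{"jaw":0,"linear":[-0.6,0,0],"twist":0},{"jaw":0,"linear":[-0.6,0,0],"twist":0},{"jaw":0,"linear":[-0.7,0,0],"twist":0},{"jaw":0,"linear":[-0.7,0,0],"twist":0},{"jaw":0,"linear":[-0.7,0,0],"twist":0},{"jaw":0,"linear":[-0.7,0,0],"twist":0},{"jaw":0,"linear":[-0.7,0,0],"twist":0},{"jaw":0,"linear":[-0.7,0,0],"twist":0},{"jaw":0,"linear":[0,0,0],"twist":0}]'
python3 - <<'E'
from h import *
c=cams.camera("scene");cv2.imwrite("pics/s2.png",cv2.resize(c["color"][170:330,180:380],(800,640))[:600])
E
```

```text
time: 6.32
position: [0.5558, 0.1254, 0.0876]
tool_rot: [0.121, 0.993, 0.0, 0.002]
ft_force: [0.8, 0.7, 0.2]
grip_width: 0.0005
grip_force: 0.0
```

View pics/s2.png

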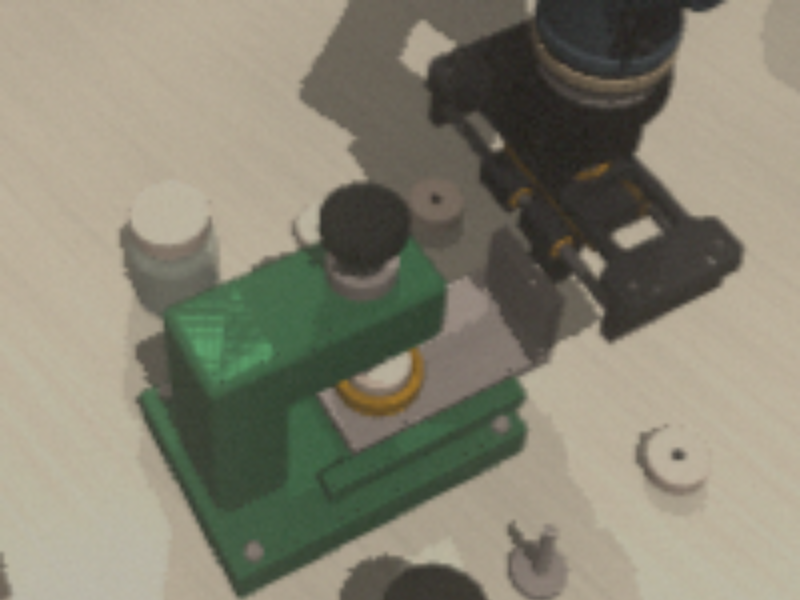

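The slide is being pushed with the fingers centred on the tab, and the collar at (380,375) is nearly under the head. About 18 mm remain, so I push on slowly and watch the force.

```bash
python3 -m pendant '[{"jaw":0,"linear":[-0.5,0,0],"twist":0},{"jaw":0,"linear":[-0.5,0,0],"twist":0},{"jaw":0,"linear":[-0.4,0,0],"twist":0},{"jaw":0,"linear":[-0.2,0,0],"twist":0},{"jaw":0,"linear":[0,0,0],"twist":0}]'
python3 -m pendant '[{"jaw":0,"linear":[-0.2,0,0],"twist":0},{"jaw":0,"linear":[-0.2,0,0],"twist":0},{"jaw":0,"linear":[0,0,0],"twist":0}]'
```

```text
time: 6.78
position: [0.5696, 0.1219, 0.0875]
tool_rot: [0.121, 0.993, 0.0, 0.001]
ft_force: [-0.7, 0.6, -0.5]
grip_width: 0.0003
grip_force: 0.3
time: 7.03
position: [0.5704, 0.1217, 0.0875]
tool_rot: [0.121, 0.993, 0.0, -0.003]
ft_force: [-5.0, 2.7, 2.2]
grip_width: 0.0007
grip_force: 2.7
```

```bash
python3 -m pendant '[{"jaw":0,"linear":[-0.2,0,0],"twist":0},{"jaw":0,"linear":[-0.2,0,0],"twist":0},{"jaw":0,"linear":[0,0,0],"twist":0},{"jaw":0,"linear":[0,0,0],"twist":0}]'
```

```text
time: 7.37
position: [0.5706, 0.1216, 0.0875]
tool_rot: [0.121, 0.993, 0.0, -0.006]
ft_force: [-10.0, 3.7, 9.3]
grip_width: 0.0001
grip_force: 5.9
```

Stalled against the hard stop (11 N, no further travel). I back off, rise and check.

```bash
python3 -m pendant '[{"jaw":0,"linear":[1,0,0],"twist":0},{"jaw":0,"linear":[2,0,0],"twist":0},{"jaw":0,"linear":[1.5,0,0],"twist":0},{"jaw":0,"linear":[0,0,-3.6],"twist":0},{"jaw":0,"linear":[0,0,-3.6],"twist":0},{"jaw":0,"linear":[0,0,-3.6],"twist":0},{"jaw":0,"linear":[0,0,-3.6],"twist":0},{"jaw":0,"linear":[0,0,-3.6],"twist":0},{"jaw":0,"linear":[0,0,0],"twist":0},{"jaw":0,"linear":[0,0,0],"twist":0}]'
python3 - <<'E'
from h import *
c=cams.camera("scene");cv2.imwrite("pics/s3.png",cv2.resize(c["color"][170:320,180:380],(800,600)))
W=pts(c)[200:330,200:360].reshape(-1,3)
yaw=-.243;px=np.array([np.cos(yaw),np.sin(yaw)]);py=np.array([-px[1],px[0]])
d=W[:,:2]-[.6845,.092];L=np.c_[d@px,d@py,W[:,2]]
t=L[(L[:,2]>.06)&(L[:,2]<.092)&(L[:,0]<-.085)&(L[:,0]>-.2)&(abs(L[:,1])<.04)]
print(len(t),np.percentile(t,[2,50,98],axis=0).round(4))
o=robot.get_obs();e=np.array([.6845,.092])-o["position"][:2];print("press-frame to cap",e@px,e@py,o["position"],o["tool_rot"])
E
```

```text
time: 8.2
position: [0.5351, 0.1308, 0.2705]
tool_rot: [0.121, 0.993, 0.0, 0.005]
ft_force: [0.5, -0.1, -0.6]
grip_width: 0.0005
grip_force: 0.0
236 [[-0.1072 -0.0275  0.0616]
 [-0.0977  0.0036  0.0843]
 [-0.0958  0.0302  0.0888]]
press-frame to cap 0.1558820776687433 -0.0012874092716874351 [0.53350743 0.13075724 0.26840822] [1.21191420e-01 9.92627521e-01 8.25364225e-05 1.79939056e-03]
```

View pics/s3.png

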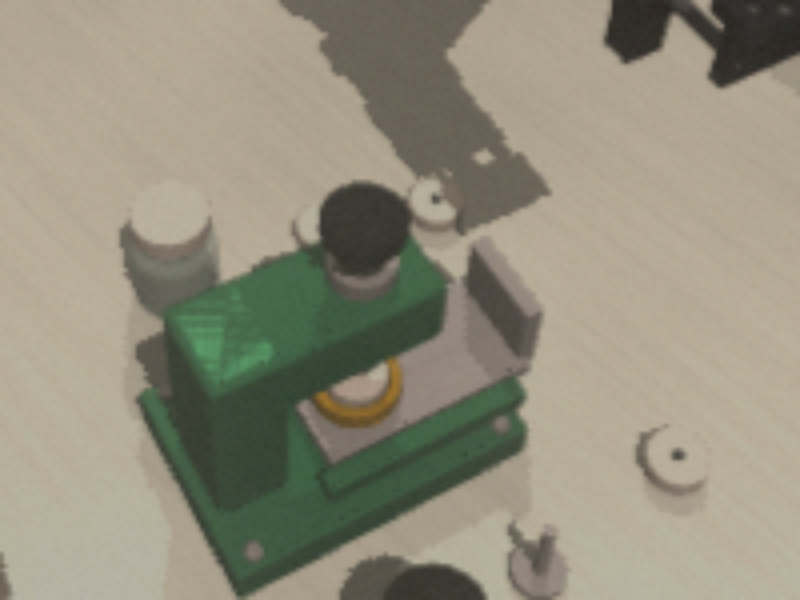

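The slide is home: the tab face measures x ≈ -107 mm against -106. The collar at (360,385) is under the ram. Now I move over the cap and down.

```bash
python3 -m pendant '[{"jaw":0,"linear":[-3.5,-0.1,0],"twist":0},{"jaw":0,"linear":[-3.5,0,0],"twist":0},{"jaw":0,"linear":[-3.5,0,0],"twist":0},{"jaw":0,"linear":[-3.1,0,0],"twist":0},{"jaw":0,"linear":[-2,0,0],"twist":0},{"jaw":0,"linear":[0,0,0],"twist":0},{"jaw":0,"linear":[0,0,2],"twist":0},{"jaw":0,"linear":[0,0,1.5],"twist":0},{"jaw":0,"linear":[0,0,0],"twist":0},{"jaw":0,"linear":[0,0,0],"twist":0}]'
python3 - <<'E'
from h import *
for n,(v,u) in {"scene":(170,180),"top":(110,140)}.items():
    c=cams.camera(n);cv2.imwrite(f"pics/{n}4.png",c["color"][v:v+130,u:u+170])
a,b=[cv2.resize(cv2.imread(f"pics/{n}4.png"),(400,306)) for n in("scene","top")]
cv2.imwrite("pics/m4.png",np.hstack([a,b]))
E
```

```text
time: 9.08
position: [0.6819, 0.0926, 0.2299]
tool_rot: [0.121, 0.993, -0.0, -0.003]
ft_force: [0.3, -0.1, -0.6]
grip_width: 0.0007
grip_force: 0.0
```

View pics/m4.png

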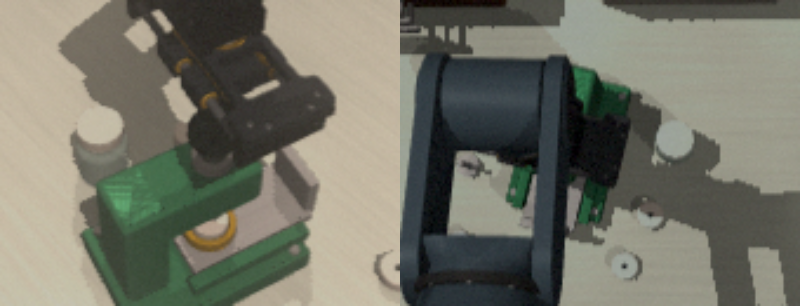

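The fingers are over the cap at left image (210,130), about 5 mm above it, and nothing else is touched. Pressing now.

```bash
python3 -m pendant '[{"jaw":0,"linear":[-0.2,0,0.3],"twist":0},{"jaw":0,"linear":[0,0,0.3],"twist":0},{"jaw":0,"linear":[0,0,0.4],"twist":0},{"jaw":0,"linear":[0,0,0.4],"twist":0},{"jaw":0,"linear":[0,0,0.4],"twist":0},{"jaw":0,"linear":[0,0,0],"twist":0}]'
python3 -m pendant '[{"jaw":0,"linear":[0,0,0.3],"twist":0},{"jaw":0,"linear":[0,0,0.3],"twist":0},{"jaw":0,"linear":[0,0,0.2],"twist":0},{"jaw":0,"linear":[0,0,0],"twist":0},{"jaw":0,"linear":[0,0,0],"twist":0}]'
```

```text
time: 9.68
position: [0.6866, 0.0919, 0.2145]
tool_rot: [0.121, 0.993, 0.0, 0.001]
ft_force: [1.5, -0.0, 2.3]
grip_width: 0.0007
grip_force: 1.7
time: 10.1
position: [0.6866, 0.0919, 0.2083]
tool_rot: [0.121, 0.993, 0.0, 0.001]
ft_force: [-0.9, 1.1, 10.0]
grip_width: 0.0006
grip_force: 4.5
```

```bash
python3 -m pendant '[{"jaw":0,"linear":[0,0,0.3],"twist":0},{"jaw":0,"linear":[0,0,0.2],"twist":0},{"jaw":0,"linear":[0,0,0],"twist":0},{"jaw":0,"linear":[0,0,0],"twist":0}]'
python3 -m pendant '[{"jaw":0,"linear":[0,0,0.2],"twist":0},{"jaw":0,"linear":[0,0,0],"twist":0},{"jaw":0,"linear":[0,0,0],"twist":0}]'
```

```text
time: 10.43
position: [0.6866, 0.092, 0.2053]
tool_rot: [0.121, 0.993, 0.0, 0.002]
ft_force: [-2.7, -0.5, 16.1]
grip_width: 0.0006
grip_force: 7.9
time: 10.68
position: [0.6866, 0.0919, 0.2052]
tool_rot: [0.121, 0.993, 0.0, 0.002]
ft_force: [-5.1, 0.4, 22.0]
grip_width: 0.0004
grip_force: 11.2
```

It is against the hard stop, as the force rises with no further travel. One check picture.

Run:
```python
from h import *
c=cams.camera("scene");cv2.imwrite("pics/s5.png",cv2.resize(c["color"][170:320,180:380],(800,600)))
o=robot.get_obs();print(o["position"],o["ft_force"])
```

```text
[0.68666255 0.09197179 0.20519258] [-5.97664917  0.54467206 22.95850451]
```

View pics/s5.png

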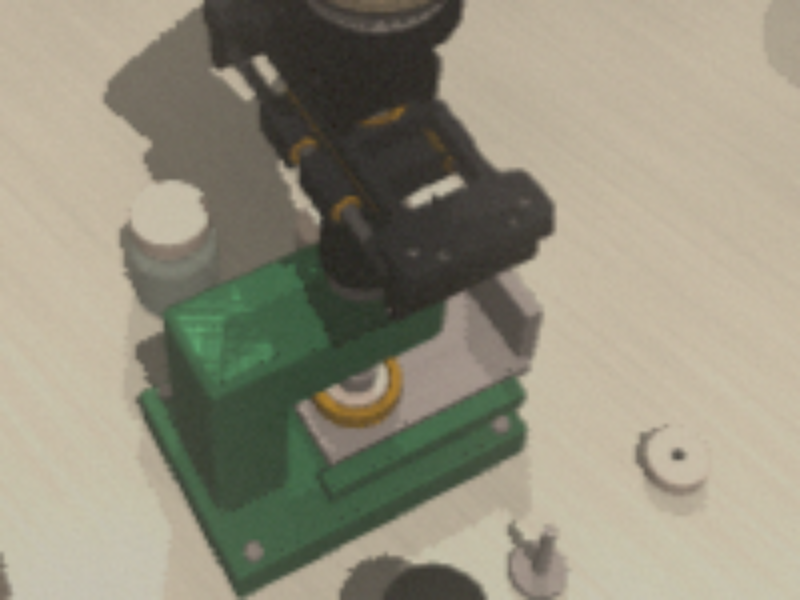

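The ram's end is on the adapter at (360,380), flush in the collar. The cap is down and the bystanders stand where they were.

```bash
python3 -c "
from rig import robot
print(robot.hand_in())"
```

```text
the job is handed in; nothing more can be done
None
```

The slide is fully home and the adapter is pressed to the bottom of its collar; I handed the job in at about 10.7 s with the arm still holding the cap down at about 22 N.

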